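Set up the seed-soaking cups

ROBOT

A 6-joint arm with a two-finger parallel gripper is mounted at the origin on the work surface. World frame = base frame: x ahead of the robot, y to its left, z up, the work surface at z = 0. Lengths are in m, angles in degrees, forces in N, time in s.
With the tool pointing down it reaches from about 0.35 to 0.875 m from the base axis. Payload 4.2 kg.
Tool frame: the origin (TCP) lies at the very end of the fingers, on their centre line; the grasp point (between the pads) lies 19 mm behind it; z points along the fingers, x is the direction in which the jaws open and shut, and the axes are right-handed (so a half turn about z gives the same grasp; the last joint's range is limited). The gripper opens to 87 mm and grips with 3 to 60 N. Pads are 19 mm wide; open, the fingers measure 117 mm over their backs; the gripper's body (75 mm by 190 mm) begins 51 mm behind the grasp point.
Start: joints at [78.931, 22.042, 0.453, 0, -68.411, -14.817], TCP at [0.273, 0.562, 0.223] pointing down, gripper open.
Joint ranges: [-179.83, 179.83], [-69.29, 118.12], [-61.27, 80.66], [-181.25, 117.63], [-171.15, -9.14], [-177.46, 177.46]. Speed limits (degrees/s): [159.86, 159.86, 180, 180, 180, 180].

INTERFACE

Orientations are given as a 3x3 rotation matrix whose columns are the frame's x, y, z axes.
In Python, from station import r gives the robot as it stands.
- The arm moves only by the shell command python3 -m jog 'ROWS' [OPENING]. ROWS is JSON, a list of rows, each a list of 2 entries, a list of its own where there are three numbers: the shift along the tool's x, y, z in m, then the turn, a rotation vector about the tool's x, y, z in units of 5 degrees (1.0 is 5 degrees). A call has exactly 10 rows; each row is the pose to reach, as a shift and turn from the pose commanded when the call began, along the tool's axes at that moment; what a row does not reach only later rows make up. A row lasts 1/12 s, in which the tool goes at most 41.7 mm and 7.16 degrees, less where a joint would pass 70% of its speed; a pose out of reach is approached as far as the arm can. A call with a gripper value outside its range is refused whole. OPENING is the finger opening in m, from 0 to 0.087, set as the call begins (- or left out, the last holds). The fingers move at their own pace and stop on an object; the grip force is fixed at half the most. Time passes only in rows, so rows that repeat a pose let the fingers close, or fill a call up. It gives the time, the measured TCP pose, the force and the opening at its end, in the units of the state.
- r.sense(): the state, without advancing time (a new reading comes with each control period).
- r.capture(name): name is "scene" or "top" or "wrist"; returns (picture, depth): 400x640x3 uint8, blue, green, red; 400x640 float32, m along the optical axis (not along the pixel's ray), 0 where there is no reading.
- r.calibration(name): a dict with "fx", "fy", "cx", "cy" (pixels), "R" (3x3) and "t" (3): a world point X has camera coordinates R X + t; the wrist camera has in their place "tool_from_camera" (4x4, takes a point from camera to tool coordinates, whose origin is the TCP and whose axes are the tool frame's). Camera axes: x right, y down, z forward; pixel columns grow to the right and rows downward; lengths in m; the calibration is good to about 2 mm. A picture is of the moment at which its call begins: read the wrist's pose just before it. calibration takes no time and is no camera call.
- r.finish_job(): hands the job in, once; it reports no verdict.
Trained networks look in the newest picture that a camera, given by its name, has taken for a name from the list of things; names that differ only in an ending like _2 or _b are one class to them, and where a whole thing is asked for, a point or a joint stands for the part that bears it (a point fixed in the world has none). Each returns a list of dicts, best first, with "confidence" (0 to 1); they miss things now and then, are a little off and sometimes report something else, mostly with a low value. They report only what shows in the picture. A call takes as long as a camera call. They do not tell look-alikes from the thing itself.
- r.cut_out(query, camera): "region" (400x640 bool, what is visible of it) and "uv" ([column, row] in pixels, amid what is visible of it).
The state is a dict: "time_s": time; "joints": joint angles; "joint_velocities": joint speeds; "effort": joint torques, N m; "tcp_pos": TCP position; "ee_rot": TCP orientation; "wrist_force": force on the tool from outside, world axes, zero at the start; "moment": the same for the moment, N m; "gripper_width": opening from 0.0 (shut) to 1.0 (fully open).
Only numpy, scipy, OpenCV 4.12 (cv2) and the standard library are available. Lean on these libraries where they do the work, as an engineer would, in place of code of your own. Each camera call takes 0.05 s, during which the arm holds its last target.

TASK

Get the seed-soaking set ready: put each slotted basket into the soaking cup of its own colour, so that it hangs straight with its flange resting flat on the cup's rim. Leave the cups standing where they are, and do not disturb the flask and the mug.

Things in the scene. Friction and masses are not known exactly. Their poses are not given: they have to be found in the camera images.
- cup_red: Open tapered soaking cup of white porcelain with a red sleeve (60 mm wide, 16 mm deep) round its rim, loose on the bench, about 220 g. 66 mm high; mouth 50 mm inside, narrowing to 44 mm outside at the foot; wall 3.5 mm. Origin: centre of its underside; z up.
- cup_yellow: Open tapered soaking cup of white porcelain with a yellow sleeve (70 mm wide, 16 mm deep) round its rim, loose on the bench, about 240 g. 66 mm high; mouth 60 mm inside, narrowing to 54 mm outside at the foot; wall 3.5 mm. Origin: centre of its underside; z up.
- cup_green: Open tapered soaking cup of white porcelain with a green sleeve (80 mm wide, 16 mm deep) round its rim, loose on the bench, about 260 g. 66 mm high; mouth 70 mm inside, narrowing to 64 mm outside at the foot; wall 3.5 mm. Origin: centre of its underside; z up.
- cup_black: Open tapered soaking cup of white porcelain with a black sleeve (90 mm wide, 16 mm deep) round its rim, loose on the bench, about 280 g. 66 mm high; mouth 80 mm inside, narrowing to 74 mm outside at the foot; wall 3.5 mm. Origin: centre of its underside; z up.
- basket_red: Tapered white slotted basket, red flange and red grip, ~50 g, standing on the bench. Origin: centre of its underside, z up. Bottom 30 mm wide, 44 under the flange; flange 60 wide, 54 to 59 mm above the origin. On the axis, a 9 mm stem, then a round upright grip 18 mm wide, 77 to 109 mm above the origin. Seated: flange on the red cup's rim, origin 12 mm above the cup's.
- basket_yellow: Tapered white slotted basket, yellow flange and yellow grip, ~54 g, standing on the bench. Origin: centre of its underside, z up. Bottom 40 mm wide, 54 under the flange; flange 70 wide, 54 to 59 mm above the origin. On the axis, a 9 mm stem, then a round upright grip 18 mm wide, 77 to 109 mm above the origin. Seated: flange on the yellow cup's rim, origin 12 mm above the cup's.
- basket_green: Tapered white slotted basket, green flange and green grip, ~58 g, standing on the bench. Origin: centre of its underside, z up. Bottom 50 mm wide, 64 under the flange; flange 80 wide, 54 to 59 mm above the origin. On the axis, a 9 mm stem, then a round upright grip 18 mm wide, 77 to 109 mm above the origin. Seated: flange on the green cup's rim, origin 12 mm above the cup's.
- basket_black: Tapered white slotted basket, black flange and black grip, ~62 g, standing on the bench. Origin: centre of its underside, z up. Bottom 60 mm wide, 74 under the flange; flange 90 wide, 54 to 59 mm above the origin. On the axis, a 9 mm stem, then a round upright grip 18 mm wide, 77 to 109 mm above the origin. Seated: flange on the black cup's rim, origin 12 mm above the cup's.
- flask: Bystander: amber glass conical flask, 68 mm across the foot, 110 mm high, loose. Origin: centre of its underside.
- mug: Bystander: white enamel mug with a handle, 76 mm across, 75 mm high, loose. Origin: centre of its underside.
Things that resemble listed ones, but are neither listed nor needed, are in the scene too. Leave any blue or purple look-alike of the basket_green alone.

How it is judged (in metres and radians):
At the end, for the whole second after the job is handed in: Each of the four baskets is in the cup of its colour: axes within 6 mm, origin 12 mm (+-3 mm) above the cup's, aligned with the cup within 0.07 rad; every cup stands upright on the bench (within 0.05 rad), less than 50 mm from where it began; all released and at rest (horizontal distance between basket_red and cup_red below 0.006 m and z of basket_red in the frame of cup_red between 0.009 and 0.015 m and angle between the z axis of basket_red and the z axis of cup_red, either way round below 0.07 rad and angle between each of cup_red, cup_yellow, cup_green, cup_black's own z axis and vertical below 0.05 rad and height (world z) of each of cup_red, cup_yellow, cup_green, cup_black below 0.004 m and distance of each of cup_red, cup_yellow, cup_green, cup_black from where it was at the start of the episode below 0.05 m and linear speed of each of basket_red, cup_red, basket_yellow, cup_yellow, basket_green, cup_green, basket_black, cup_black below 0.02 m/s and horizontal distance between basket_yellow and cup_yellow below 0.006 m and z of basket_yellow in the frame of cup_yellow between 0.009 and 0.015 m and angle between the z axis of basket_yellow and the z axis of cup_yellow, either way round below 0.07 rad and horizontal distance between basket_green and cup_green below 0.006 m and z of basket_green in the frame of cup_green between 0.009 and 0.015 m and angle between the z axis of basket_green and the z axis of cup_green, either way round below 0.07 rad and horizontal distance between basket_black and cup_black below 0.006 m and z of basket_black in the frame of cup_black between 0.009 and 0.015 m and angle between the z axis of basket_black and the z axis of cup_black, either way round below 0.07 rad); the robot touches nothing.
It fails at once if a cup is knocked over (angle between any of cup_red, cup_yellow, cup_green, cup_black's own z axis and vertical above 0.5 rad).
It fails at once if the flask is shifted by more than 30 mm or tipped (distance of flask from where it was at the start of the episode above 0.03 m or angle between flask's own z axis and vertical above 0.3 rad).
It fails at once if the mug is shifted by more than 30 mm or tipped (distance of mug from where it was at the start of the episode above 0.03 m or angle between mug's own z axis and vertical above 0.3 rad).
It also fails if it takes over 106 s, if anything falls off the work surface, if the arm or the gripper's body presses on something with over 40 N, if the wrist force passes 120 N, or if a joint passes its speed limit or range.

## Working session

There is one attempt and no reset: what is moved stays moved. The work goes in short steps, Python scripts to look and compute and a shell command to move; the robot and the scene stay as the last step left them, time stands still between calls to the robot, and variables do not carry over. Pictures are saved under pics/ and viewed, and the job is handed in when it is done.

```bash
ls; mkdir -p pics; python3 - <<'E'
from station import r
import cv2,numpy as np
s=r.sense();print(s)
for n in("scene","top"):
    im,d=r.capture(n);cv2.imwrite(f"pics/{n}0.png",im);np.save(f"{n}0.npy",d)
    print(n,r.calibration(n))
print(r.calibration("wrist"))
E
```

```text
pics
{'time_s': 0.0, 'joints': array([ 7.89300918e+01,  2.20926943e+01,  3.80767815e-01, -2.74875542e-02,
       -6.84103721e+01, -1.48146057e+01]), 'joint_velocities': array([ 0.07067311,  0.04071391,  0.10794679, -0.00947242,  0.09234684,
        0.08929181]), 'effort': array([-9.33437263e-05, -3.90663171e+01,  1.87407535e+01,  4.21981484e+00,
        1.09972403e-02, -2.00363788e-04]), 'tcp_pos': array([0.27259834, 0.56176727, 0.22144986]), 'ee_rot': array([[-4.36716952e-01, -8.99598569e-01, -8.47623338e-04],
       [-8.99596333e-01,  4.36717759e-01, -2.00910577e-03],
       [ 2.17756084e-03, -1.14891704e-04, -9.99997623e-01]]), 'wrist_force': array([-0.57731892,  0.07367864,  0.6717554 ]), 'moment': array([-0.01503567,  0.03202999,  0.02233296]), 'gripper_width': 0.9983675174144967}
scene {'fx': 384.412260830725, 'fy': 384.412260830725, 'cx': 322.274083323311, 'cy': 201.9220146670348, 'R': array([[ 0.77918229,  0.62679074, -0.00288683],
       [ 0.45176408, -0.56478215, -0.69060143],
       [-0.43449301,  0.53680024, -0.72322979]]), 't': array([-0.40571466, -0.22111102,  1.28761463])}
top {'fx': 375.0872082905997, 'fy': 375.0872082905997, 'cx': 315.31332760242435, 'cy': 197.78109878410757, 'R': array([[-0.01521608, -0.99986881, -0.00555326],
       [-0.97718758,  0.01604709, -0.21177091],
       [ 0.21183224,  0.00220425, -0.97730356]]), 't': array([0.02396457, 0.53666309, 1.00845346])}
{'fx': 312.82081244383875, 'fy': 312.82081244383875, 'cx': 317.61899097702593, 'cy': 203.3794305916884, 'tool_from_camera': array([[ 9.99999775e-01,  2.07136033e-04,  6.38334929e-04,
        -9.68330250e-04],
       [-3.67940297e-04,  9.64695349e-01,  2.63368084e-01,
        -7.19443996e-02],
       [-5.61245717e-04, -2.63368259e-01,  9.64695208e-01,
        -1.61116296e-01],
       [ 0.00000000e+00,  0.00000000e+00,  0.00000000e+00,
         1.00000000e+00]])}
```

View pics/scene0.png

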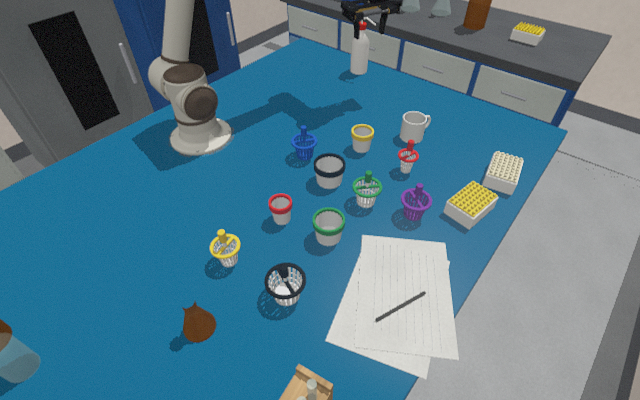

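View pics/top0.png

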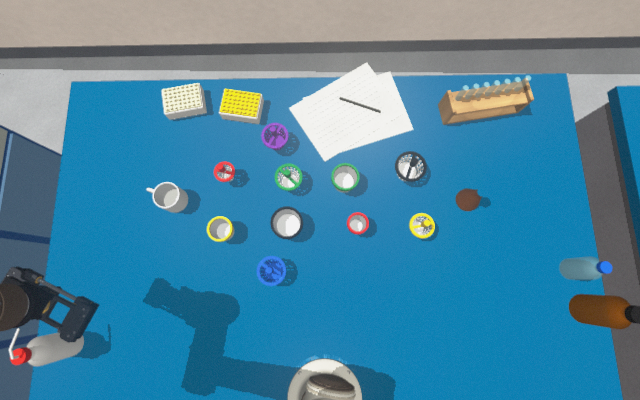

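```bash
cat > h.py <<'E'
from station import r
import cv2,numpy as np
from scipy.optimize import least_squares
RANGES={'red':[((0,120,60),(8,255,255)),((172,120,60),(180,255,255))],'yellow':[((20,110,90),(34,255,255))],'green':[((50,110,40),(85,255,255))],'black':[((0,0,0),(180,255,55))]}
def colmask(im,c):
    h=cv2.cvtColor(im,cv2.COLOR_BGR2HSV);m=0
    for a,b in RANGES[c]: m=m|cv2.inRange(h,a,b)
    return m>0
def pose(cam):
    c=r.calibration(cam)
    if 'R' in c: R=c['R'];t=c['t'];return c,R.T,-R.T@t
    s=r.sense();T=c['tool_from_camera'];W=s['ee_rot']
    return c,W@T[:3,:3],W@T[:3,3]+s['tcp_pos']
def toplane(c,A,o,u,v,z):
    d=np.stack([(u-c['cx'])/c['fx'],(v-c['cy'])/c['fy'],np.ones_like(u,dtype=float)])
    w=A@d; k=(z-o[2])/w[2]; return (o[:,None]+w*k)[:2].T
def pts(c,A,o,u,v,dep):
    d=np.stack([(u-c['cx'])/c['fx']*dep,(v-c['cy'])/c['fy']*dep,dep]);return (A@d+o[:,None]).T
E
python3 - <<'E'
from h import *
ims={}
for cam in("top","scene"):
    P=pose(cam); im,d=r.capture(cam)
    for kind in("cup","basket"):
        for col in("red","yellow","green","black"):
            for k in r.cut_out(f"{kind}_{col}",cam)[:2]:
                m=k['region']; 
                v,u=np.nonzero(m&(d>0)); p=pts(*P,u,v,d[v,u])
                cm=cv2.dilate(m.astype(np.uint8),np.ones((5,5)))>0
                v,u=np.nonzero(colmask(im,col)&cm&(d>0)); q=pts(*P,u,v,d[v,u])
                zt=.066 if kind=='cup' else .059
                sel=abs(q[:,2]-zt)<.006
                a=q[sel]
                if len(a)>10:
                    (cx,cy),rad=cv2.minEnclosingCircle(a[:,:2].astype(np.float32)*1000)
                else: cx=cy=rad=0
                print(cam,kind,col,round(k['confidence'],2),k['uv'],len(a),"circ",np.round([cx,cy,2*rad]),"zmax",p[:,2].max().round(3),np.median(p[:,:2],0).round(3))
    for q in("flask","mug"):
        for k in r.cut_out(q,cam)[:1]:
            v,u=np.nonzero(k['region']&(d>0)); p=pts(*P,u,v,d[v,u]);print(cam,q,k['confidence'],p.min(0).round(3),p.max(0).round(3))
E
```

```text
top cup red 0.87 [356.4, 224.0] 131 circ [ 463. -101.   60.] zmax 0.072 [ 0.467 -0.106]
top cup yellow 0.96 [217.5, 229.1] 171 circ [454. 283.  72.] zmax 0.072 [0.456 0.292]
top cup green 0.74 [345.9, 178.1] 157 circ [597. -70.  81.] zmax 0.073 [ 0.607 -0.072]
top cup black 0.81 [287.7, 223.0] 0 circ [0 0 0] zmax 0.072 [0.474 0.1  ]
top basket red 0.7 [225.6, 172.4] 159 circ [621. 278.  61.] zmax 0.116 [0.62  0.278]
top basket yellow 0.86 [418.8, 226.3] 225 circ [ 454. -280.   70.] zmax 0.114 [ 0.453 -0.284]
top basket green 0.96 [271.4, 135.1] 0 circ [0 0 0] zmax 0.113 [0.732 0.132]
top basket green 0.57 [271.8, 270.1] 0 circ [0 0 0] zmax 0.113 [0.338 0.139]
top basket black 0.64 [407.2, 167.3] 0 circ [0 0 0] zmax 0.112 [ 0.631 -0.262]
top flask 0.6 [ 0.503 -0.457 -0.003] [ 0.573 -0.402  0.103]
top mug 0.95 [ 0.512  0.396 -0.003] [0.605 0.508 0.08 ]
scene cup red 0.75 [281.1, 205.1] 164 circ [ 463. -102.   62.] zmax 0.07 [ 0.465 -0.103]
scene cup yellow 0.7 [363.4, 136.8] 122 circ [453. 283.  72.] zmax 0.071 [0.456 0.275]
scene cup yellow 0.39 [328.9, 168.6] 0 circ [0 0 0] zmax 0.07
[... 213 characters left out ...]
402.9, 156.3] 129 circ [619. 278.  61.] zmax 0.112 [0.621 0.273]
scene basket red 0.42 [324.5, 226.3] 0 circ [0 0 0] zmax 0.071 [ 0.594 -0.065]
scene basket yellow 0.59 [224.7, 247.1] 286 circ [ 454. -280.   71.] zmax 0.112 [ 0.457 -0.281]
scene basket green 0.97 [365.6, 187.6] 235 circ [600.  93.  82.] zmax 0.112 [0.602 0.091]
scene basket green 0.94 [414.7, 199.8] 0 circ [0 0 0] zmax 0.111 [0.728 0.131]
scene basket black 0.7 [285.3, 280.6] 122 circ [ 628. -261.   88.] zmax 0.113 [ 0.624 -0.26 ]
scene basket black 0.3 [361.8, 137.8] 0 circ [0 0 0] zmax 0.071 [0.456 0.274]
scene flask 0.83 [ 0.505 -0.468 -0.001] [ 0.57  -0.401  0.106]
scene mug 0.7 [ 0.513  0.396 -0.003] [0.588 0.561 0.078]
```

```bash
cat >> h.py <<'E'
from scipy.spatial.transform import Rotation as Ro
RT=np.array([[0,-1,0],[-1,0,0],[0,0,-1.]])
def go(x,y,z,verbose=1):
    s=r.sense();W=s['ee_rot'];d=W.T@(np.array([x,y,z])-s['tcp_pos'])
    rv=Ro.from_matrix(W.T@RT).as_rotvec(degrees=True)/5
    print("t",round(s['time_s'],2),"tcp",s['tcp_pos'].round(4),"F",s['wrist_force'].round(1),"gw",round(s['gripper_width'],3),"shift",d.round(4),"turn",rv.round(3))
E
python3 -c "
from h import *
go(.62,.278,.2)"
```

```text
t 1.2 tcp [0.2728 0.5623 0.2225] F [-0.1 -0.1  0.3] gw 1.001 shift [ 0.1042 -0.4364  0.0225] turn [ 0.000e+00 -1.000e-03 -5.178e+00]
```

```bash
python3 -m jog '[[[0.104,-0.436,0.022],[0,0,-5.178]],[[0.104,-0.436,0.022],[0,0,-5.178]],[[0.104,-0.436,0.022],[0,0,-5.178]],[[0.104,-0.436,0.022],[0,0,-5.178]],[[0.104,-0.436,0.022],[0,0,-5.178]],[[0.104,-0.436,0.022],[0,0,-5.178]],[[0.104,-0.436,0.022],[0,0,-5.178]],[[0.104,-0.436,0.022],[0,0,-5.178]],[[0.104,-0.436,0.022],[0,0,-5.178]],[[0.104,-0.436,0.022],[0,0,-5.178]]]' 0.05; python3 -c "
from h import *
go(.62,.278,.2)"
```

```text
time_s: 2.03
tcp_pos: [0.5931, 0.2998, 0.2024]
ee_rot: [[0.0, -1.0, 0.0], [-1.0, -0.0, 0.0], [-0.0, -0.0, -1.0]]
wrist_force: [-0.4, 0.6, 0.3]
gripper_width: 0.577
t 2.03 tcp [0.5931 0.2998 0.2024] F [-0.4  0.6  0.3] gw 0.577 shift [ 0.0218 -0.0269  0.0024] turn [-0.003  0.002  0.003]
```

```bash
python3 -m jog '[[[0.011,-0.014,0],[0,0,0]],[[0.022,-0.027,0],[0,0,0]],[[0.022,-0.027,0.0],[0,0,0]],[[0.022,-0.027,0],[0,0,0]],[[0.022,-0.027,0],[0,0,0]],[[0.022,-0.027,0],[0,0,0]],[[0.022,-0.027,0],[0,0,0]],[[0.022,-0.027,0],[0,0,0]],[[0.022,-0.027,0],[0,0,0]],[[0.022,-0.027,0],[0,0,0]]]' 0.05; cat >> h.py <<'E'
RNG=RANGES
def ring(cam,col,x,y,zt,dia,save=None):
    P=pose(cam);im,d=r.capture(cam)
    if save: cv2.imwrite(save,im)
    v,u=np.nonzero(colmask(im,col)&(d>0));q=pts(*P,u,v,d[v,u])
    near=np.hypot(q[:,0]-x,q[:,1]-y)<dia/2+.02
    a=q[near&(abs(q[:,2]-zt)<.006)]
    rr=lambda p:p
    (cx,cy),rad=cv2.minEnclosingCircle(a[:,:2].astype(np.float32)*1000)
    g=q[near&(q[:,2]>.08)]
    g2=g[:,:2]*1000 if len(g) else np.zeros((1,2))
    print(cam,col,"n",len(a),"circ",np.round([cx,cy,2*rad],1),"z",np.median(a[:,2]).round(4),"grip",((g2.max(0)+g2.min(0))/2).round(1),(g2.max(0)-g2.min(0)).round(1),"gz",g[:,2].max().round(3) if len(g) else None)
E
python3 -c "
from h import *
go(.62,.278,.2)
ring('wrist','red',.62,.278,.059,.06,'pics/w1.png')"
```

```text
time_s: 2.87
tcp_pos: [0.6184, 0.2797, 0.2025]
ee_rot: [[0.001, -1.0, 0.0], [-1.0, -0.001, 0.0], [-0.0, -0.0, -1.0]]
wrist_force: [-0.1, 0.2, 0.2]
gripper_width: 0.573
t 2.87 tcp [0.6184 0.2797 0.2025] F [-0.1  0.2  0.2] gw 0.573 shift [ 0.0017 -0.0016  0.0025] turn [-0.002  0.002  0.01 ]
wrist red n 1527 circ [620.8 279.   60.3] z 0.0579 grip [621.3 278.8] [16.9 16.7] gz 0.11
```

View pics/w1.png

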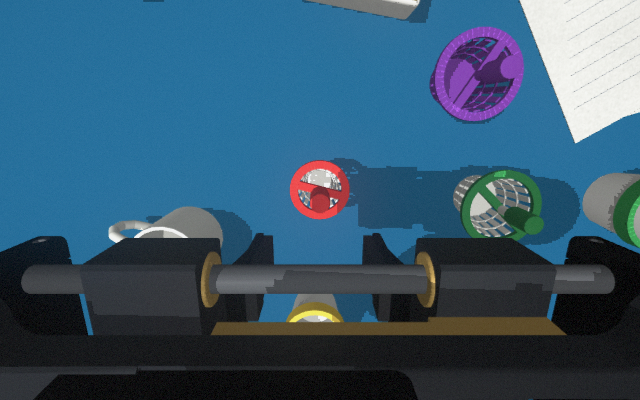

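```bash
python3 -m jog '[[[0.001,-0.0025,0],[0,0,0]],[[0.001,-0.0025,0.03],[0,0,0]],[[0.001,-0.0025,0.06],[0,0,0]],[[0.001,-0.0025,0.09],[0,0,0]],[[0.001,-0.0025,0.115],[0,0,0]],[[0.001,-0.0025,0.1265],[0,0,0]],[[0.001,-0.0025,0.1265],[0,0,0]],[[0.001,-0.0025,0.1265],[0,0,0]],[[0.001,-0.0025,0.1265],[0,0,0]],[[0.001,-0.0025,0.1265],[0,0,0]]]' 0.05; python3 -m jog '[[[0,0,0],[0,0,0]],[[0,0,0],[0,0,0]],[[0,0,0],[0,0,0]],[[0,0,0],[0,0,0]],[[0,0,0],[0,0,0]],[[0,0,0],[0,0,0]],[[0,0,0],[0,0,0]],[[0,0,0],[0,0,0]],[[0,0,-0.01],[0,0,0]],[[0,0,-0.03],[0,0,0]]]' 0.0
```

```text
time_s: 3.75
tcp_pos: [0.6225, 0.2791, 0.0783]
ee_rot: [[0.0, -1.0, 0.004], [-1.0, -0.0, 0.002], [-0.002, -0.004, -1.0]]
wrist_force: [0.5, -0.6, 0.7]
gripper_width: 0.576
time_s: 4.58
tcp_pos: [0.6194, 0.2772, 0.1034]
ee_rot: [[-0.0, -1.0, -0.006], [-1.0, 0.001, -0.003], [0.003, 0.006, -1.0]]
wrist_force: [0.0, 0.4, -0.6]
gripper_width: 0.197
```

```bash
python3 -m jog '[[[0,0,-0.04],[0,0,0]],[[0,0,-0.08],[0,0,0]],[[0.01,0.005,-0.115],[0,0,0]],[[0.04,0.016,-0.12],[0,0,0]],[[0.08,0.032,-0.12],[0,0,0]],[[0.115,0.048,-0.12],[0,0,0]],[[0.15,0.062,-0.12],[0,0,0]],[[0.19,0.078,-0.12],[0,0,0]],[[0.225,0.093,-0.12],[0,0,0]],[[0.26,0.107,-0.12],[0,0,0]]]'; python3 -c "
from h import *
go(.463,-.1015,.205)"
```

```text
time_s: 5.42
tcp_pos: [0.5129, 0.0165, 0.2267]
ee_rot: [[0.0, -1.0, 0.001], [-1.0, -0.0, 0.0], [-0.0, -0.001, -1.0]]
wrist_force: [0.7, -0.8, -0.0]
gripper_width: 0.197
t 5.42 tcp [0.5129 0.0165 0.2267] F [ 0.7 -0.8 -0. ] gw 0.197 shift [0.118  0.0499 0.0216] turn [-0.01   0.003  0.004]
```

```bash
python3 -m jog '[[[0.035,0.015,0],[0,0,0]],[[0.07,0.03,0.01],[0,0,0]],[[0.1,0.042,0.022],[0,0,0]],[[0.118,0.05,0.022],[0,0,0]],[[0.118,0.05,0.022],[0,0,0]],[[0.118,0.05,0.022],[0,0,0]],[[0.118,0.05,0.022],[0,0,0]],[[0.118,0.05,0.022],[0,0,0]],[[0.118,0.05,0.022],[0,0,0]],[[0.118,0.05,0.022],[0,0,0]]]'; python3 -c "
from h import *
go(.463,-.1015,.205)
ring('wrist','red',.463,-.1015,.066,.06,'pics/w2.png')
ring('top','red',.463,-.1015,.066,.06,'pics/t2.png')
im,d=r.capture('scene');cv2.imwrite('pics/s2.png',im)
"
```

```text
time_s: 6.25
tcp_pos: [0.4647, -0.099, 0.2039]
ee_rot: [[0.001, -1.0, 0.0], [-1.0, -0.001, 0.0], [-0.0, -0.0, -1.0]]
wrist_force: [-0.2, -0.5, 0.2]
gripper_width: 0.199
t 6.25 tcp [ 0.4647 -0.099   0.2039] F [-0.2 -0.5  0.2] gw 0.199 shift [ 0.0025  0.0017 -0.0011] turn [-0.002  0.001  0.016]
wrist red n 588 circ [ 464.1 -100.6   59.9] z 0.0655 grip [478.7 -98.2] [47.7 59.2] gz 0.281
top red n 54 circ [ 457.2 -100.3   58.5] z 0.0666 grip [ 441.  -101.8] [10.1 37.1] gz 0.191
```

View pics/w2.png

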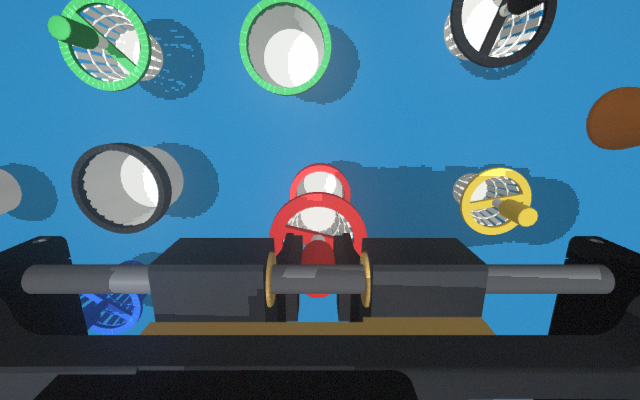

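View pics/s2.png

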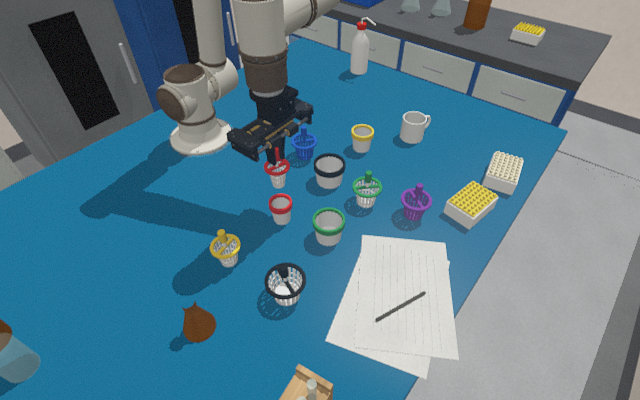

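```bash
python3 -c "
from h import *
ring('wrist','red',.464,-.101,.186,.06)
RANGES['black']=[((0,0,0),(180,255,70))]
ring('wrist','black',.468,.096,.066,.09)
ring('wrist','yellow',.454,-.28,.059,.07)
ring('wrist','green',.5965,-.07,.066,.08)
go(.464,-.101,.1)
"
```

```text
wrist red n 2370 circ [466.6 -98.5  59.5] z 0.1858 grip [478.3 -98.5] [48.  59.5] gz 0.282
wrist black n 538 circ [468.7  96.7  89.2] z 0.0626 grip [0. 0.] [0. 0.] gz None
wrist yellow n 1807 circ [ 454.6 -279.3   70.9] z 0.058 grip [ 455.  -278.7] [17.2 18.1] gz 0.11
wrist green n 1964 circ [597.6 -69.2  80.7] z 0.0654 grip [0. 0.] [0. 0.] gz None
t 6.6 tcp [ 0.4643 -0.0996  0.2038] F [-0.4 -0.5  0. ] gw 0.196 shift [0.0014 0.0003 0.1038] turn [ 0.001 -0.     0.003]
```

```bash
python3 -m jog '[[[0.002,0.0025,0],[0,0,0]],[[0.002,0.0025,0.02],[0,0,0]],[[0.002,0.0025,0.04],[0,0,0]],[[0.002,0.0025,0.055],[0,0,0]],[[0.002,0.0025,0.07],[0,0,0]],[[0.002,0.0025,0.085],[0,0,0]],[[0.002,0.0025,0.097],[0,0,0]],[[0.002,0.0025,0.106],[0,0,0]],[[0.002,0.0025,0.111],[0,0,0]],[[0.002,0.0025,0.113],[0,0,0]]]';python3 -c "
from h import *
go(.464,-.101,.089)"; 
```

```text
time_s: 7.43
tcp_pos: [0.4615, -0.1019, 0.0903]
ee_rot: [[-0.0, -1.0, -0.001], [-1.0, 0.0, -0.0], [0.0, 0.001, -1.0]]
wrist_force: [-0.1, 0.5, -1.0]
gripper_width: 0.196
t 7.43 tcp [ 0.4615 -0.1019  0.0903] F [-0.1  0.5 -1. ] gw 0.196 shift [-0.0009 -0.0025  0.0013] turn [ 0.011 -0.002 -0.   ]
```

```bash
python3 -m jog '[[[0,0,0.0005],[0,0,0]],[[0,0,0.001],[0,0,0]],[[0,0,0.0015],[0,0,0]],[[0,0,0.0015],[0,0,0]],[[0,0,0.0015],[0,0,0]],[[0,0,0.0015],[0,0,0]],[[0,0,0.0015],[0,0,0]],[[0,0,0.0015],[0,0,0]],[[0,0,0.0015],[0,0,0]],[[0,0,0.0015],[0,0,0]]]';python3 -m jog '[[[0,0,0],[0,0,0]],[[0,0,0],[0,0,0]],[[0,0,0],[0,0,0]],[[0,0,0],[0,0,0]],[[0,0,0],[0,0,0]],[[0,0,-0.005],[0,0,0]],[[0,0,-0.02],[0,0,0]],[[0,0,-0.05],[0,0,0]],[[0,0,-0.085],[0,0,0]],[[0,0,-0.12],[0,0,0]]]' 0.05;python3 -c "
from h import *
ring('wrist','red',.464,-.101,.071,.06,'pics/w3.png')
go(.6,.093,.205)"
```

```text
time_s: 8.27
tcp_pos: [0.4617, -0.1017, 0.0893]
ee_rot: [[0.0, -1.0, 0.0], [-1.0, -0.0, 0.0], [-0.0, -0.0, -1.0]]
wrist_force: [0.2, 0.0, -0.2]
gripper_width: 0.196
time_s: 9.1
tcp_pos: [0.4611, -0.1018, 0.2108]
ee_rot: [[0.0, -1.0, -0.001], [-1.0, -0.0, -0.0], [0.0, 0.001, -1.0]]
wrist_force: [1.2, -0.2, -0.0]
gripper_width: 0.571
wrist red n 1649 circ [ 462.6 -100.8   62.1] z 0.0702 grip [ 461.7 -101.1] [17.2 16.8] gz 0.123
t 9.15 tcp [ 0.466  -0.1024  0.2188] F [ 2.4 -1.1  5. ] gw 0.574 shift [-0.1951 -0.1342  0.0154] turn [-0.167 -0.023  0.024]
```

View pics/w3.png

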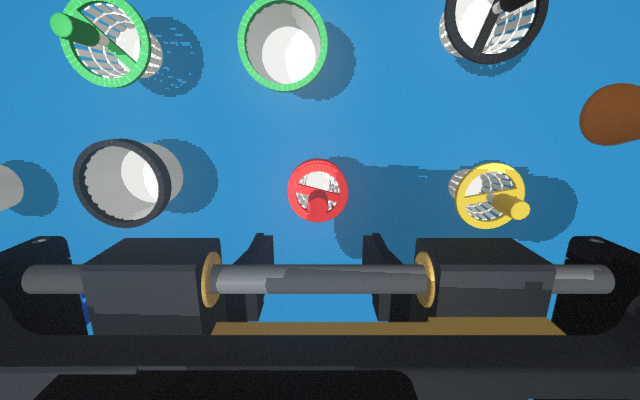

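```bash
python3 -m jog '[[[0.035,0.002,0],[0,0,0]],[[0.075,0.003,0],[0,0,0]],[[0.115,0.005,0],[0,0,0]],[[0.15,0.007,0.0],[0,0,0]],[[0.17,0.007,0],[0,0,0]],[[0.177,0.007,0],[0,0,0]],[[0.177,0.007,0],[0,0,0]],[[0.177,0.007,0],[0,0,0]],[[0.177,0.007,0],[0,0,0]],[[0.177,0.007,0],[0,0,0]]]';python3 -c "
from h import *
ring('wrist','yellow',.4546,-.279,.059,.07)
go(.4546,-.279,.0765)"
```

```text
time_s: 9.98
tcp_pos: [0.4549, -0.2776, 0.2095]
ee_rot: [[0.002, -1.0, 0.0], [-1.0, -0.002, 0.0], [-0.0, -0.0, -1.0]]
wrist_force: [-0.4, 0.8, 0.7]
gripper_width: 0.572
wrist yellow n 1302 circ [ 455.1 -280.1   69.8] z 0.0579 grip [ 469.6 -287.5] [45. 82.] gz 0.31
t 10.03 tcp [ 0.455  -0.2776  0.2096] F [ 1.5 -0.3  0.1] gw 0.581 shift [0.0014 0.0004 0.1331] turn [-0.004  0.     0.021]
```

```bash
python3 -m jog '[[[0.002,0,0.01],[0,0,0]],[[0.002,0,0.04],[0,0,0]],[[0.002,0,0.07],[0,0,0]],[[0.002,0,0.1],[0,0,0]],[[0.002,0,0.12],[0,0,0]],[[0.002,0,0.13],[0,0,0]],[[0.002,0,0.133],[0,0,0]],[[0.002,0,0.133],[0,0,0]],[[0.002,0,0.133],[0,0,0]],[[0.002,0,0.133],[0,0,0]]]' 0.05; python3 -m jog '[[[0,0,0],[0,0,0]],[[0,0,0],[0,0,0]],[[0,0,0],[0,0,0]],[[0,0,0],[0,0,0]],[[0,0,0],[0,0,0]],[[0,0,0],[0,0,0]],[[0,0,0],[0,0,0]],[[0,0,0],[0,0,0]],[[0,0,-0.01],[0,0,0]],[[0,0,-0.03],[0,0,0]]]' 0.0
```

```text
time_s: 10.87
tcp_pos: [0.4559, -0.281, 0.0778]
ee_rot: [[0.0, -1.0, 0.003], [-1.0, -0.0, -0.001], [0.001, -0.003, -1.0]]
wrist_force: [0.0, 0.3, 0.1]
gripper_width: 0.572
time_s: 11.7
tcp_pos: [0.4528, -0.28, 0.1047]
ee_rot: [[-0.001, -1.0, -0.006], [-1.0, 0.0, 0.002], [-0.002, 0.006, -1.0]]
wrist_force: [0.3, 0.6, -1.0]
gripper_width: 0.196
```

```bash
python3 -m jog '[[[0,0,-0.04],[0,0,0]],[[0,0,-0.08],[0,0,0]],[[-0.01,0,-0.115],[0,0,0]],[[-0.045,0,-0.12],[0,0,0]],[[-0.085,0,-0.12],[0,0,0]],[[-0.125,0,-0.12],[0,0,0]],[[-0.165,0,-0.12],[0,0,0]],[[-0.205,0,-0.12],[0,0,0]],[[-0.245,0,-0.12],[0,0,0]],[[-0.285,0,-0.12],[0,0,0]]]';  python3 -m jog '[[[-0.04,0,0],[0,0,0]],[[-0.08,0,0],[0,0,0]],[[-0.12,0,0],[0,0,0]],[[-0.16,0,0],[0,0,0]],[[-0.2,0,0],[0,0,0]],[[-0.235,0,0.005],[0,0,0]],[[-0.26,0,0.015],[0,0,0]],[[-0.275,0,0.02],[0,0,0]],[[-0.279,0,0.02],[0,0,0]],[[-0.279,0,0.02],[0,0,0]]]'; python3 -c "
from h import *
go(.4535,.283,.205)"
```

```text
time_s: 12.53
tcp_pos: [0.4541, 0.006, 0.2272]
ee_rot: [[-0.0, -1.0, 0.001], [-1.0, 0.0, 0.0], [-0.0, -0.001, -1.0]]
wrist_force: [1.8, -0.1, -0.4]
gripper_width: 0.194
time_s: 13.37
tcp_pos: [0.4545, 0.2835, 0.2061]
ee_rot: [[0.001, -1.0, -0.001], [-1.0, -0.001, -0.001], [0.001, 0.001, -1.0]]
wrist_force: [1.1, -0.6, -0.5]
gripper_width: 0.195
t 13.37 tcp [0.4545 0.2835 0.2061] F [ 1.1 -0.6 -0.5] gw 0.195 shift [0.0005 0.001  0.0011] turn [ 0.009 -0.013  0.013]
```

```bash
python3 -m jog '[[[0,0,0],[0,0,0]],[[0,0,0],[0,0,0]],[[0,0,0],[0,0,0]],[[0,0,0],[0,0,0]],[[0,0,0],[0,0,0]],[[0,0,0],[0,0,0]],[[0,0,0],[0,0,0]],[[0,0,0],[0,0,0]],[[0,0,0],[0,0,0]],[[0,0,0],[0,0,0]]]'; python3 -c "
from h import *
ring('wrist','yellow',.4535,.283,.066,.07,'pics/w4.png')
ring('wrist','yellow',.4535,.283,.188,.07)
go(.4535,.283,.0895)"
```

```text
time_s: 14.2
tcp_pos: [0.4547, 0.2833, 0.2063]
ee_rot: [[0.0, -1.0, -0.0], [-1.0, -0.0, -0.0], [0.0, 0.0, -1.0]]
wrist_force: [0.1, 0.8, -0.1]
gripper_width: 0.201
wrist yellow n 591 circ [456.2 284.   68.5] z 0.0655 grip [468.3 284. ] [47.7 82.6] gz 0.307
wrist yellow n 2748 circ [458.  284.1  69.4] z 0.1878 grip [468.2 284.1] [47.9 82.9] gz 0.307
t 14.3 tcp [0.4547 0.2833 0.2063] F [-0.1  1.4 -1. ] gw 0.195 shift [0.0003 0.0012 0.1168] turn [ 0.001 -0.001  0.002]
```

View pics/w4.png

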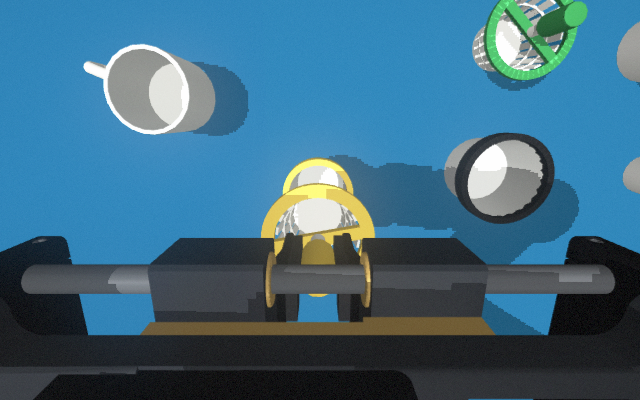

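```bash
python3 -m jog '[[[0,0.0025,0],[0,0,0]],[[0,0.0025,0.02],[0,0,0]],[[0,0.0025,0.04],[0,0,0]],[[0,0.0025,0.057],[0,0,0]],[[0,0.0025,0.074],[0,0,0]],[[0,0.0025,0.089],[0,0,0]],[[0,0.0025,0.101],[0,0,0]],[[0,0.0025,0.109],[0,0,0]],[[0,0.0025,0.114],[0,0,0]],[[0,0.0025,0.1165],[0,0,0]]]'; python3 -m jog '[[[0,0,0],[0,0,0]],[[0,0,0],[0,0,0]],[[0,0,0],[0,0,0]],[[0,0,0],[0,0,0]],[[0,0,0],[0,0,0]],[[0,0,0],[0,0,0]],[[0,0,0],[0,0,0]],[[0,0,0],[0,0,0]],[[0,0,0],[0,0,0]],[[0,0,0],[0,0,0]]]'
```

```text
time_s: 15.13
tcp_pos: [0.4521, 0.2832, 0.0893]
ee_rot: [[0.0, -1.0, -0.0], [-1.0, -0.0, -0.001], [0.001, 0.0, -1.0]]
wrist_force: [-0.8, -0.1, -1.1]
gripper_width: 0.197
time_s: 15.97
tcp_pos: [0.4522, 0.2833, 0.0898]
ee_rot: [[0.0, -1.0, -0.0], [-1.0, -0.0, -0.0], [0.0, 0.0, -1.0]]
wrist_force: [-0.6, 0.4, -0.8]
gripper_width: 0.198
```

```bash
python3 -m jog '[[[0,0,0],[0,0,0]],[[0,0,0],[0,0,0]],[[0,0,0],[0,0,0]],[[0,0,0],[0,0,0]],[[0,0,0],[0,0,0]],[[0,0,-0.005],[0,0,0]],[[0,0,-0.02],[0,0,0]],[[0,0,-0.05],[0,0,0]],[[0,0,-0.085],[0,0,0]],[[0,0,-0.12],[0,0,0]]]' 0.05;python3 -c "
from h import *
ring('wrist','yellow',.454,.283,.071,.07,'pics/w5.png')
go(.6,.093,.205)"
```

```text
time_s: 16.8
tcp_pos: [0.4519, 0.2828, 0.2113]
ee_rot: [[0.0, -1.0, -0.001], [-1.0, -0.0, -0.001], [0.001, 0.001, -1.0]]
wrist_force: [-0.1, -0.1, -0.3]
gripper_width: 0.571
wrist yellow n 2003 circ [453.1 284.1  71.7] z 0.0702 grip [466.5 273.2] [44.9 81.7] gz 0.312
t 16.85 tcp [0.4558 0.2856 0.2198] F [2.1 1.2 5.8] gw 0.572 shift [ 0.193  -0.1436  0.015 ] turn [-0.142  0.095  0.023]
```

View pics/w5.png

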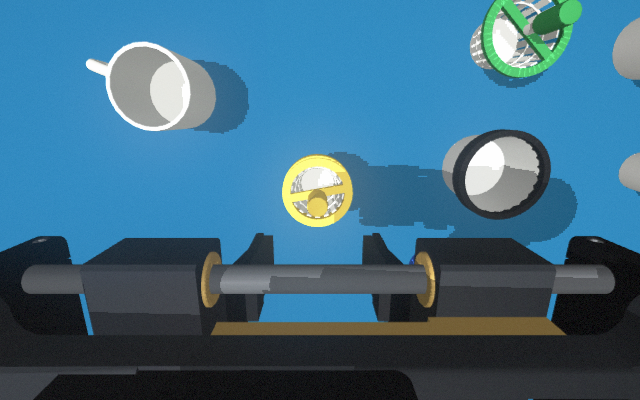

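```bash
python3 -m jog '[[[0.03,-0.023,0],[0,0,0]],[[0.06,-0.047,0],[0,0,0]],[[0.09,-0.07,0],[0,0,0]],[[0.12,-0.093,0.0],[0,0,0]],[[0.15,-0.117,0],[0,0,0]],[[0.178,-0.138,0],[0,0,0]],[[0.19,-0.148,0],[0,0,0]],[[0.19,-0.148,0],[0,0,0]],[[0.19,-0.148,0],[0,0,0]],[[0.19,-0.148,0],[0,0,0]]]';python3 -c "
from h import *
ring('wrist','green',.6,.093,.059,.08,'pics/w6.png')
go(.6,.093,.0765)"
```

```text
time_s: 17.68
tcp_pos: [0.5998, 0.0937, 0.2098]
ee_rot: [[0.0, -1.0, -0.0], [-1.0, -0.0, 0.0], [-0.0, 0.0, -1.0]]
wrist_force: [-1.2, 1.1, -0.1]
gripper_width: 0.575
wrist green n 2070 circ [601.2  93.6  80.5] z 0.0579 grip [602.2  93.5] [16.4 16.9] gz 0.109
t 17.73 tcp [0.5997 0.094  0.21  ] F [-0.2 -0.5 -0.3] gw 0.57 shift [ 0.0011 -0.0003  0.1335] turn [0.    0.002 0.013]
```

View pics/w6.png

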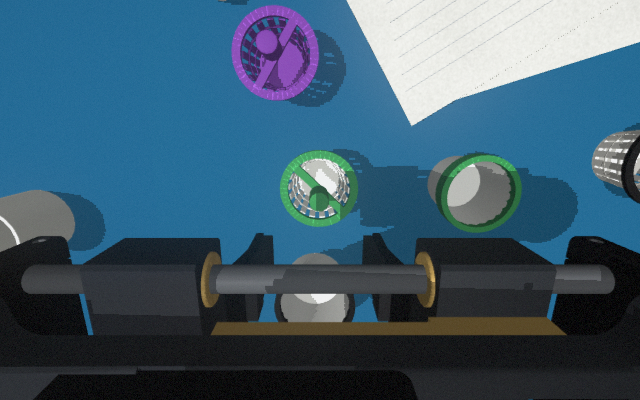

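```bash
python3 -m jog '[[[0,-0.0015,0.01],[0,0,0]],[[0,-0.0015,0.04],[0,0,0]],[[0,-0.0015,0.07],[0,0,0]],[[0,-0.0015,0.1],[0,0,0]],[[0,-0.0015,0.12],[0,0,0]],[[0,-0.0015,0.13],[0,0,0]],[[0,-0.0015,0.1335],[0,0,0]],[[0,-0.0015,0.1335],[0,0,0]],[[0,-0.0015,0.1335],[0,0,0]],[[0,-0.0015,0.1335],[0,0,0]]]' 0.05; python3 -m jog '[[[0,0,0],[0,0,0]],[[0,0,0],[0,0,0]],[[0,0,0],[0,0,0]],[[0,0,0],[0,0,0]],[[0,0,0],[0,0,0]],[[0,0,0],[0,0,0]],[[0,0,0],[0,0,0]],[[0,0,0],[0,0,0]],[[0,0,-0.01],[0,0,0]],[[0,0,-0.03],[0,0,0]]]' 0.0;  python3 -m jog '[[[0,0,-0.035],[0,0,0]],[[0,0,-0.07],[0,0,0]],[[0.01,0,-0.095],[0,0,0]],[[0.04,0,-0.1],[0,0,0]],[[0.075,0.001,-0.1],[0,0,0]],[[0.11,0.002,-0.1],[0,0,0]],[[0.14,0.003,-0.1],[0,0,0]],[[0.158,0.004,-0.1],[0,0,0]],[[0.163,0.004,-0.1],[0,0,0]],[[0.163,0.004,-0.1],[0,0,0]]]'; python3 -m jog '[[[0,0,0],[0,0,0]],[[0,0,0],[0,0,0]],[[0,0,0],[0,0,0]],[[0,0,0],[0,0,0]],[[0,0,0],[0,0,0]],[[0,0,0],[0,0,0]],[[0,0,0],[0,0,0]],[[0,0,0],[0,0,0]],[[0,0,0],[0,0,0]],[[0,0,0],[0,0,0]]]'; python3 -c "
from h import *
ring('wrist','green',.597,-.07,.066,.08,'pics/w7.png')
ring('wrist','green',.597,-.07,.188,.08)
go(.597,-.0697,.0895)"
```

```text
time_s: 18.57
tcp_pos: [0.6028, 0.0939, 0.078]
ee_rot: [[0.001, -1.0, 0.003], [-1.0, -0.001, 0.001], [-0.001, -0.003, -1.0]]
wrist_force: [0.1, 0.2, 0.1]
gripper_width: 0.575
time_s: 19.4
tcp_pos: [0.5997, 0.0927, 0.1042]
ee_rot: [[-0.001, -1.0, -0.006], [-1.0, 0.001, -0.002], [0.002, 0.006, -1.0]]
wrist_force: [-0.0, 0.3, -0.9]
gripper_width: 0.199
time_s: 20.23
tcp_pos: [0.5975, -0.071, 0.2067]
ee_rot: [[-0.002, -1.0, 0.0], [-1.0, 0.002, 0.0], [-0.0, -0.0, -1.0]]
wrist_force: [0.7, 0.6, -0.1]
gripper_width: 0.195
time_s: 21.07
tcp_pos: [0.5977, -0.0697, 0.2063]
ee_rot: [[0.0, -1.0, 0.0], [-1.0, -0.0, -0.0], [0.0, -0.0, -1.0]]
wrist_force: [-1.1, -0.4, -0.7]
gripper_width: 0.199
wrist green n 635 circ [605.2 -70.   78.1] z 0.0655 grip [596.9 -68.8] [80.9 79.2] gz 0.239
wrist green n 3107 circ [597.3 -68.8  80.7] z 0.1879 grip [597.3 -68.9] [80.4 79.2] gz 0.239
t 21.17 tcp [ 0.5977 -0.0698  0.2063] F [ 0.7  0.7 -0.3] gw 0.196 shift [-1.000e-04  7.000e-04  1.168e-01] turn [ 0.  0. -0.]
```

View pics/w7.png

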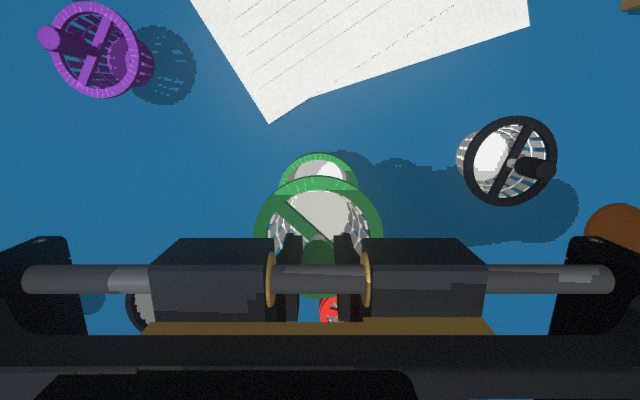

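```bash
python3 -m jog '[[[0.001,0,0],[0,0,0]],[[0.001,0,0.02],[0,0,0]],[[0.001,0,0.04],[0,0,0]],[[0.001,0,0.057],[0,0,0]],[[0.001,0,0.074],[0,0,0]],[[0.001,0,0.089],[0,0,0]],[[0.001,0,0.101],[0,0,0]],[[0.001,0,0.109],[0,0,0]],[[0.001,0,0.114],[0,0,0]],[[0.001,0,0.1165],[0,0,0]]]'; python3 -m jog '[[[0,0,0],[0,0,0]],[[0,0,0],[0,0,0]],[[0,0,0],[0,0,0]],[[0,0,0],[0,0,0]],[[0,0,0],[0,0,0]],[[0,0,0],[0,0,0]],[[0,0,0],[0,0,0]],[[0,0,0],[0,0,0]],[[0,0,0],[0,0,0]],[[0,0,0],[0,0,0]]]'
```

```text
time_s: 22.0
tcp_pos: [0.5976, -0.0708, 0.0893]
ee_rot: [[0.0, -1.0, -0.001], [-1.0, -0.0, -0.0], [0.0, 0.001, -1.0]]
wrist_force: [-0.9, 0.7, -1.6]
gripper_width: 0.196
time_s: 22.83
tcp_pos: [0.5977, -0.0707, 0.0898]
ee_rot: [[0.0, -1.0, -0.0], [-1.0, -0.0, 0.0], [-0.0, 0.0, -1.0]]
wrist_force: [0.3, 0.9, -0.5]
gripper_width: 0.197
```

```bash
python3 -m jog '[[[0,0,0],[0,0,0]],[[0,0,0],[0,0,0]],[[0,0,0],[0,0,0]],[[0,0,0],[0,0,0]],[[0,0,0],[0,0,0]],[[0,0,-0.005],[0,0,0]],[[0,0,-0.02],[0,0,0]],[[0,0,-0.05],[0,0,0]],[[0,0,-0.085],[0,0,0]],[[0,0,-0.12],[0,0,0]]]' 0.05;python3 -c "
from h import *
RANGES['black']=[((0,0,0),(180,255,70))]
ring('wrist','green',.597,-.07,.071,.08,'pics/w8.png')
ring('wrist','black',.629,-.261,.059,.09)
go(.6,.093,.205)"
```

```text
time_s: 23.67
tcp_pos: [0.5972, -0.0708, 0.2111]
ee_rot: [[0.0, -1.0, -0.001], [-1.0, -0.0, -0.0], [0.0, 0.001, -1.0]]
wrist_force: [0.8, -0.9, 0.9]
gripper_width: 0.576
wrist green n 2221 circ [597.3 -69.7  80.8] z 0.0702 grip [597.8 -70.3] [16.9 16.4] gz 0.122
wrist black n 2647 circ [ 627.4 -260.2   91.2] z 0.058 grip [ 627.5 -259.8] [17.6 18.3] gz 0.11
t 23.77 tcp [ 0.6017 -0.0709  0.2177] F [-0.4  0.4  1. ] gw 0.572 shift [-0.1639  0.0016  0.0126] turn [-0.17  -0.005  0.014]
```

View pics/w8.png

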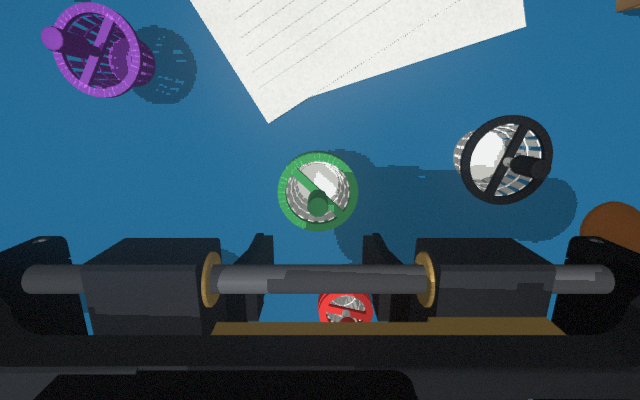

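```bash
python3 -m jog '[[[0.035,-0.006,0],[0,0,0]],[[0.07,-0.012,0],[0,0,0]],[[0.105,-0.018,0],[0,0,0]],[[0.14,-0.023,0.0],[0,0,0]],[[0.17,-0.028,0],[0,0,0]],[[0.186,-0.03,0],[0,0,0]],[[0.19,-0.03,0],[0,0,0]],[[0.19,-0.03,0],[0,0,0]],[[0.19,-0.03,0],[0,0,0]],[[0.19,-0.03,0],[0,0,0]]]';python3 -c "
from h import *
RANGES['black']=[((0,0,0),(180,255,70))]
ring('wrist','black',.6275,-.2605,.059,.09,'pics/w9.png')
go(.6275,-.2605,.0765)"
```

```text
time_s: 24.6
tcp_pos: [0.6278, -0.2593, 0.2101]
ee_rot: [[0.002, -1.0, 0.0], [-1.0, -0.002, 0.0], [-0.0, -0.0, -1.0]]
wrist_force: [-0.1, 0.1, 0.2]
gripper_width: 0.576
wrist black n 2176 circ [ 627.6 -260.5   89.9] z 0.0579 grip [ 641.9 -261.2] [ 49.6 125.8] gz 0.33
t 24.65 tcp [ 0.6278 -0.2592  0.2102] F [-0.1  0.6 -0.4] gw 0.577 shift [0.0013 0.0004 0.1337] turn [-0.003  0.002  0.021]
```

View pics/w9.png

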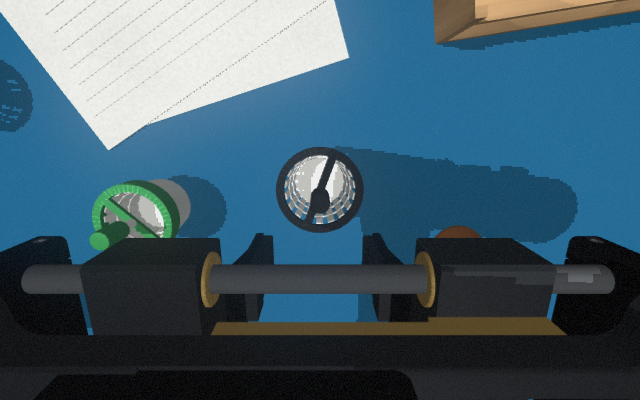

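```bash
python3 -m jog '[[[0.0005,0,0.01],[0,0,0]],[[0.0005,0,0.04],[0,0,0]],[[0.0005,0,0.07],[0,0,0]],[[0.0005,0,0.1],[0,0,0]],[[0.0005,0,0.12],[0,0,0]],[[0.0005,0,0.13],[0,0,0]],[[0.0005,0,0.1335],[0,0,0]],[[0.0005,0,0.1335],[0,0,0]],[[0.0005,0,0.1335],[0,0,0]],[[0.0005,0,0.1335],[0,0,0]]]' 0.05; python3 -m jog '[[[0,0,0],[0,0,0]],[[0,0,0],[0,0,0]],[[0,0,0],[0,0,0]],[[0,0,0],[0,0,0]],[[0,0,0],[0,0,0]],[[0,0,0],[0,0,0]],[[0,0,0],[0,0,0]],[[0,0,0],[0,0,0]],[[0,0,-0.01],[0,0,0]],[[0,0,-0.03],[0,0,0]]]' 0.0;  python3 -m jog '[[[0,0,-0.04],[0,0,0]],[[0,0,-0.08],[0,0,0]],[[-0.01,0.004,-0.115],[0,0,0]],[[-0.04,0.017,-0.12],[0,0,0]],[[-0.075,0.033,-0.12],[0,0,0]],[[-0.11,0.049,-0.12],[0,0,0]],[[-0.145,0.065,-0.12],[0,0,0]],[[-0.18,0.08,-0.12],[0,0,0]],[[-0.215,0.096,-0.12],[0,0,0]],[[-0.25,0.111,-0.12],[0,0,0]]]'; python3 -m jog '[[[-0.035,0.016,0],[0,0,0]],[[-0.07,0.031,0.01],[0,0,0]],[[-0.095,0.042,0.02],[0,0,0]],[[-0.107,0.048,0.02],[0,0,0]],[[-0.107,0.048,0.02],[0,0,0]],[[-0.107,0.048,0.02],[0,0,0]],[[-0.107,0.048,0.02],[0,0,0]],[[-0.107,0.048,0.02],[0,0,0]],[[-0.107,0.048,0.02],[0,0,0]],[[-0.107,0.048,0.02],[0,0,0]]]'; python3 -c "
from h import *
RANGES['black']=[((0,0,0),(180,255,70))]
ring('wrist','black',.4685,.0965,.066,.09,'pics/w10.png')
ring('wrist','black',.4685,.0965,.188,.07)
go(.4685,.0965,.0895)"
```

```text
time_s: 25.48
tcp_pos: [0.629, -0.2614, 0.0783]
ee_rot: [[0.001, -1.0, 0.004], [-1.0, -0.001, -0.001], [0.001, -0.004, -1.0]]
wrist_force: [0.3, -0.4, 0.0]
gripper_width: 0.578
time_s: 26.32
tcp_pos: [0.6257, -0.2606, 0.1039]
ee_rot: [[-0.001, -1.0, -0.007], [-1.0, 0.0, 0.002], [-0.002, 0.007, -1.0]]
wrist_force: [0.3, 1.1, -0.2]
gripper_width: 0.196
time_s: 27.15
tcp_pos: [0.5156, -0.0099, 0.2271]
ee_rot: [[-0.0, -1.0, 0.001], [-1.0, 0.0, 0.0], [-0.0, -0.001, -1.0]]
wrist_force: [0.8, 1.1, -0.4]
gripper_width: 0.192
time_s: 27.98
tcp_pos: [0.469, 0.095, 0.2064]
ee_rot: [[-0.001, -1.0, 0.0], [-1.0, 0.001, -0.0], [0.0, -0.0, -1.0]]
wrist_force: [-0.4, -0.3, -0.3]
gripper_width: 0.197
wrist black n 20 circ [497.9  69.4  34.9] z 0.0653 grip [468.7  96.3] [ 89.8 123.6] gz 0.326
wrist black n 1765 circ [468.4  96.   90.7] z 0.188 grip [468.8  95.4] [ 89.9 100.8] gz 0.326
t 28.08 tcp [0.4689 0.0953 0.2063] F [-0.7 -0.2 -1.5] gw 0.201 shift [-0.0012  0.0004  0.1168] turn [ 0.001 -0.001 -0.011]
```

View pics/w10.png

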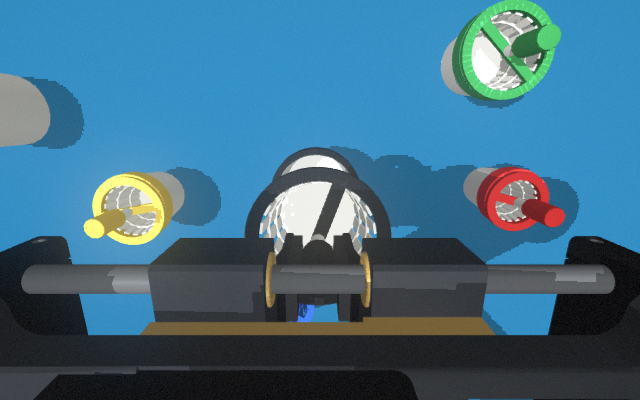

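```bash
python3 -m jog '[[[-0.0005,0,0],[0,0,0]],[[-0.0005,0,0.02],[0,0,0]],[[-0.0005,0,0.04],[0,0,0]],[[-0.0005,0,0.057],[0,0,0]],[[-0.0005,0,0.074],[0,0,0]],[[-0.0005,0,0.089],[0,0,0]],[[-0.0005,0,0.101],[0,0,0]],[[-0.0005,0,0.109],[0,0,0]],[[-0.0005,0,0.114],[0,0,0]],[[-0.0005,0,0.1165],[0,0,0]]]'; python3 -m jog '[[[0,0,0],[0,0,0]],[[0,0,0],[0,0,0]],[[0,0,0],[0,0,0]],[[0,0,0],[0,0,0]],[[0,0,0],[0,0,0]],[[0,0,0],[0,0,0]],[[0,0,0],[0,0,0]],[[0,0,0],[0,0,0]],[[0,0,0],[0,0,0]],[[0,0,0],[0,0,0]]]'
```

```text
time_s: 28.92
tcp_pos: [0.4687, 0.0962, 0.0894]
ee_rot: [[-0.0, -1.0, -0.001], [-1.0, 0.0, -0.0], [0.0, 0.001, -1.0]]
wrist_force: [-0.4, -0.3, -0.2]
gripper_width: 0.198
time_s: 29.75
tcp_pos: [0.4687, 0.0963, 0.0898]
ee_rot: [[0.0, -1.0, 0.0], [-1.0, -0.0, 0.0], [-0.0, -0.0, -1.0]]
wrist_force: [-0.8, 0.2, -0.9]
gripper_width: 0.197
```

```bash
python3 -m jog '[[[0,0,0],[0,0,0]],[[0,0,0],[0,0,0]],[[0,0,0],[0,0,0]],[[0,0,0],[0,0,0]],[[0,0,0],[0,0,0]],[[0,0,-0.005],[0,0,0]],[[0,0,-0.02],[0,0,0]],[[0,0,-0.05],[0,0,0]],[[0,0,-0.085],[0,0,0]],[[0,0,-0.12],[0,0,0]]]' 0.05;python3 -m jog '[[[0,0,-0.04],[0,0,0]],[[0,0.03,-0.06],[0,0,0]],[[0,0.06,-0.06],[0,0,0]],[[0,0.08,-0.06],[0,0,0]],[[0,0.08,-0.06],[0,0,0]],[[0,0.08,-0.06],[0,0,0]],[[0,0.08,-0.06],[0,0,0]],[[0,0.08,-0.06],[0,0,0]],[[0,0.08,-0.06],[0,0,0]],[[0,0.08,-0.06],[0,0,0]]]'; python3 - <<'E'
from h import *
RANGES['black']=[((0,0,0),(180,255,70))]
T=dict(red=(.463,-.101,.06),yellow=(.4535,.2835,.07),green=(.597,-.07,.08),black=(.4685,.0965,.09))
for cam in('wrist','scene','top'):
    P=pose(cam);im,d=r.capture(cam);cv2.imwrite(f'pics/f_{cam}.png',im)
    for c,(x,y,D) in T.items():
        v,u=np.nonzero(colmask(im,c)&(d>0));q=pts(*P,u,v,d[v,u])
        n=np.hypot(q[:,0]-x,q[:,1]-y)
        a=q[(n<D/2+.006)&(abs(q[:,2]-.071)<.006)]; top=a[(np.hypot(*(a[:,:2]-[x,y]).T)<D/2-.001)]
        g=q[(n<.03)&(q[:,2]>.09)&(q[:,2]<.135)]
        if len(top)<20: print(cam,c,len(top));continue
        A=np.c_[top[:,:2]-[x,y],np.ones(len(top))];co=np.linalg.lstsq(A,top[:,2],rcond=None)[0]
        (cx,cy),ra=cv2.minEnclosingCircle((a[:,:2]*1000).astype(np.float32))
        gm=(g.max(0)+g.min(0))/2*1000 if len(g)>5 else [0,0,0]
        print(cam,c,len(top),'circ',np.round([cx,cy,2*ra],1),'z',co[2].round(4),'tilt',co[:2].round(3),'gripmid',np.round(gm[:2],1),'gz',g[:,2].max().round(4) if len(g) else 0)
print(r.sense()['time_s'])
E
```

```text
time_s: 30.58
tcp_pos: [0.4682, 0.096, 0.2113]
ee_rot: [[0.0, -1.0, -0.001], [-1.0, -0.0, -0.001], [0.001, 0.001, -1.0]]
wrist_force: [1.8, 0.1, 0.2]
gripper_width: 0.575
time_s: 31.42
tcp_pos: [0.3892, 0.0963, 0.2694]
ee_rot: [[-0.001, -1.0, -0.001], [-1.0, 0.001, -0.001], [0.001, 0.001, -1.0]]
wrist_force: [0.5, -0.4, 0.5]
gripper_width: 0.574
wrist red 1003 circ [ 462.2 -100.2   62.7] z 0.0703 tilt [-0.     0.003] gripmid [ 461.3 -100.1] gz 0.1222
wrist yellow 383 circ [453.1 282.6  70.8] z 0.0692 tilt [-0.019 -0.028] gripmid [451.8 282.9] gz 0.1223
wrist green 570 circ [577.3 -68.7  69.2] z 0.0698 tilt [-0.022  0.001] gripmid [0 0] gz 0
wrist black 0
scene red 174 circ [ 462.1 -101.4   62.3] z 0.071 tilt [-0.025  0.006] gripmid [ 461.6 -102.2] gz 0.124
scene yellow 119 circ [451.6 281.6  71.8] z 0.0705 tilt [-0.019  0.012] gripmid [452.  280.5] gz 0.1242
scene green 268 circ [597.1 -69.8  81.3] z 0.0711 tilt [-0.015  0.012] gripmid [597.5 -72. ] gz 0.1233
scene black 168 circ [469.2  95.3  89.4] z 0.0709 tilt [-0.01   0.011] gripmid [467.8  94. ] gz 0.1236
top red 168 circ [ 462.2 -101.5   61.5] z 0.0714 tilt [-0.002  0.002] gripmid [ 459.7 -101.3] gz 0.126
top yellow 24 circ [475.8 300.3  34.3] z 0.085 tilt [-0.387 -0.268] gripmid [0 0] gz 0
top green 200 circ [597.1 -70.5  80.2] z 0.0717 tilt [0.001 0.004] gripmid [595.3 -69.7] gz 0.1249
top black 33 circ [491.7  79.6  58.4] z 0.0722 tilt [0.01  0.032] gripmid [0 0] gz 0
31.5667
```

View pics/f_scene.png

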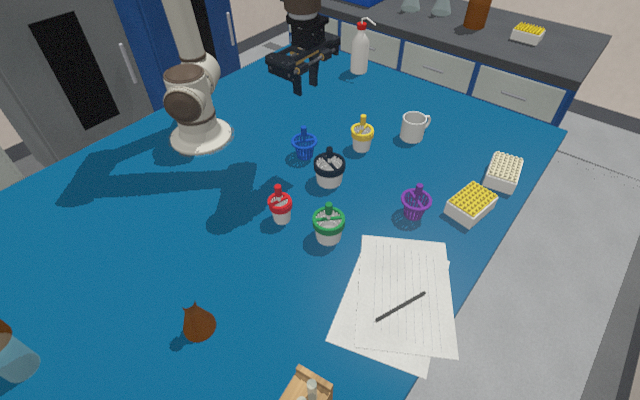

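View pics/f_wrist.png

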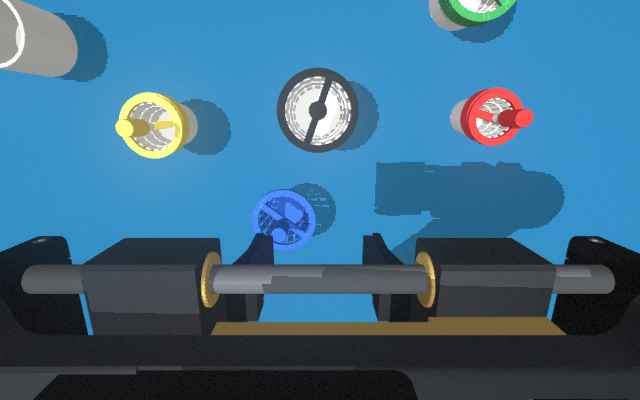

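```bash
python3 -c "
from h import *
print(r.finish_job())"
```

```text
the job is handed in; nothing more can be done
None
```

I put all four baskets (red, yellow, green, black) into the cups of their own colours, and each looked fully seated in the last pictures. I then withdrew the open gripper clear of everything and handed in at about 32 s of the 106 s.

- **Height and position:** the scene camera put every flange top at about 70.5–71 mm, against 71 mm expected when seated. Flange centres came within about 2 mm of where each cup was measured at the start.
- **Tilt:** the scene-camera plane fits gave at most 0.03 rad for any basket, which is about the noise of that measurement and below the 0.07 rad limit.
- **Cups and bystanders:** the cups look upright and in place, and the wrist force stayed within about 6 N in every reading. The flask, the mug and the blue and purple look-alikes look untouched. I checked these by eye and did not measure them again at the end.
- **Checks that failed:**
  - The overhead fits for yellow and black were unusable, with too few pixels left; the arm was probably blocking the view.
  - The last wrist-camera fit for black found no matching pixels.
  - The last wrist-camera fit for green was off because the cup was cut by the picture's edge.
  - Because of this, black's seating rests mainly on the scene camera, with the wrist picture showing it centred in its cup. Green and yellow each had at least one other good fit.

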